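# Balance a flywheel on the domed stand

### The arm

A 6-joint arm with a two-finger parallel gripper is mounted at the origin on the work surface. World frame = base frame: x ahead of the robot, y to its left, z up, the work surface at z = 0. Lengths are in m, angles in rad, forces in N, time in s.
With the tool pointing down it reaches from about 0.2 to 0.875 m from the base axis. Payload 3.4 kg.
Tool frame: the origin (TCP) lies on the centre line of the jaws, within the pads' length; the fingertips stand 22 mm ahead of it and the grasp point (between the pads) lies 3 mm ahead of it (manip.tip_reach is the z of the fingertips in the tool frame, in m); z points along the fingers, y is the line along which they close (so a half turn about z gives the same grasp; the last joint's range is limited). The gripper opens to 94 mm and grips with 3 to 60 N. Pads are 16 mm wide; open, the fingers measure 119 mm over their backs; the gripper's body (75 mm by 177 mm) begins 78 mm behind the grasp point.
Start: joints at [1.116, 0.276, 1.505, -0, 1.361, -0.121], TCP at [0.188, 0.543, 0.227] pointing down, gripper open.
Joint ranges: [-2.89, 2.89], [-0.75, 2.08], [0.22, 2.7], [-1.18, 4.32], [0.11, 2.71], [-2.7, 2.7]. Speed limits (rad/s): [2.57, 2.57, 3.14, 3.14, 3.14, 3.14].

### API

Orientations are given as a unit quaternion [w, x, y, z].
In Python, from workcell import manip gives the robot as it stands.
- The arm moves only by the shell command python3 -m crank 'ROWS'. ROWS is text: rows parted by semicolons, each of 7 numbers parted by spaces: the shift along the world's x, y, z in mm, then the turn, a rotation vector about the world's x, y, z in rad, then the closure, from 0 (fully open) to 1 (shut). In form: dx dy dz ax ay az hand; .... A call has 1 to 12 rows; each row shifts and turns the commanded pose from where the row before left it; what a row does not reach is not made up. A row lasts 1/10 s, in which the tool goes at most 50 mm and 8.59 degrees, less where a joint would pass 70% of its speed; a pose out of reach is approached as far as the arm can. A call with a gripper value outside its range is refused whole. The fingers move at their own pace and stop on an object; the grip force is fixed at half the most. Time passes only in rows, so rows that do not move let the fingers close. It gives the time, the measured TCP pose, the force, the opening and the grip force at its end, in the units of the state.
- manip.get_obs(): the state, without advancing time (a new reading comes with each control period).
- manip.capture(name): name is "scene" or "top" or "wrist"; returns the picture (420x560x3 uint8, blue, green, red); there is no depth.
- manip.get_calibration(name): a dict with "camera_matrix" (3x3 intrinsics, pixels), "pose" (4x4, takes a point from camera to world coordinates). Camera axes: x right, y down, z forward; pixel columns grow to the right and rows downward; lengths in m; the calibration is good to about 2 mm. A picture is of the moment at which its call begins: read the wrist's pose just before it. get_calibration takes no time and is no camera call; for the wrist camera it gives the pose at the moment of the call.
- manip.job_done(): hands the job in; it is judged then, once.
Trained networks look in the newest picture that a camera, given by its name, has taken for a name from the list of things; names that differ only in an ending like _2 or _b are one class to them, and where a whole thing is asked for, a point or a joint stands for the part that bears it (a point fixed in the world has none). Each returns a list of dicts, best first, with "p" (0 to 1); they miss things now and then, are a little off and sometimes report something else, mostly with a low value. They report only what shows in the picture. A call takes as long as a camera call. They do not tell look-alikes from the thing itself.
- manip.outline_of(camera, label): "pixels" (420x560 bool, what is visible of it) and "uv" ([column, row] in pixels, amid what is visible of it).
- manip.landmark_of(camera, label): "uv" ([column, row] in pixels: a listed point, or the origin of a listed thing).
The state is a dict: "time_s": time; "joint_positions": joint angles; "qd": joint speeds; "joint_torque": joint torques, N m; "tool_pos": TCP position; "ee_rot": TCP orientation; "contact_force": force on the tool from outside, world axes, zero at the start; "wrist_torque": the same for the moment, N m; "gripper_width": finger opening in m; "grasp_force": force on a finger pad.
Only numpy, scipy, OpenCV 4.12 (cv2) and the standard library are available. Lean on these libraries where they do the work, as an engineer would, in place of code of your own. Each camera call takes 0.05 s, during which the arm holds its last target. There are 200 camera calls.

### The job

Static-balance check at the motorcycle bench: pick up the flywheel (the larger, plain round steel disc with a central boss) and set it down, boss upward, on the crown of the domed stand so that it balances there nearly level and still by itself. Set it down rather than dropping it, and leave the small toothed sprocket where it is.

Things in the scene. Friction and masses are not known exactly. Their poses are not given: they have to be found in the camera images.
- flywheel: The flywheel, plain bright steel, 0.4 to 0.8 kg, loose, lying flat on the bench: a disc 90 mm in diameter, 10 mm thick, flat underneath, with a central round boss 28 mm in diameter rising 36 mm above the disc (46 mm overall). Grip it across the boss. Origin: centre of the underside; z up through the boss; centre of mass on the axis, 11 mm above the underside.
- dome_top (a point): Highest point of the domed stand, 95 mm above the bench; z up. The stand is a fixed steel post 130 mm in diameter: a dark cylinder 30 mm high topped by a smooth half ball of 65 mm radius. A similar fixed post, 130 mm in diameter, 95 mm high, with a flat top is not the one wanted; the two may stand either way round.
- sprocket: Bystander to leave alone: a smaller dark steel sprocket lying loose on the bench, toothed disc 72 mm over the teeth, 8 mm thick, with a boss 22 mm in diameter rising 30 mm above it. It and the flywheel may lie either way round. Origin: centre of the underside; z up.
There are look-alikes about, which are no part of the job. What is shaped like the flywheel but orange is not meant.

How it is judged:
At the end, for the whole second after the job is handed in: The flywheel rests by itself on the dome, boss up: underside centre within 15 mm sideways of the dome's top and -5 to +6 mm of its height, axis within 0.25 rad of vertical, slower than 0.05 m/s and 1 rad/s; the sprocket within 30 mm of where it lay (horizontal distance between flywheel and dome_top below 0.015 m and z of flywheel in the frame of dome_top between -0.005 and 0.006 m and angle between flywheel's own z axis and vertical below 0.25 rad and linear speed of flywheel below 0.05 m/s and angular speed of flywheel below 1 rad/s and distance of sprocket from where it was at the start of the episode below 0.03 m); the robot touches nothing.
It fails at once if the flywheel is dropped or falls (moves faster than 0.7 m/s, a fall of about 25 mm, with no finger on it) (linear speed of flywheel above 0.7 m/s and contact force between the fingers and flywheel below 0.05 N).
It fails at once if the sprocket is moved by more than 30 mm (distance of sprocket from where it was at the start of the episode above 0.03 m).
It also fails if it takes over 48 s, if anything falls off the work surface, if the arm or the gripper's body presses on something with over 40 N, if the wrist force passes 120 N, or if a joint passes its speed limit or range.

## Working session

There is one attempt and no reset: what is moved stays moved. The work goes in short steps, Python scripts to look and compute and a shell command to move; the robot and the scene stay as the last step left them, time stands still between calls to the robot, and variables do not carry over. Pictures are saved under pics/ and viewed, at most 10 in all, crops included, and the job is handed in when it is done.

```bash
mkdir -p pics; cat > h.py <<'E'
import numpy as np, cv2
from workcell import manip
def ray(cam,uv,z,cal=None):
    c=cal or manip.get_calibration(cam);K=np.array(c["camera_matrix"]);T=np.array(c["pose"])
    d=T[:3,:3]@np.linalg.inv(K)@np.array([uv[0],uv[1],1.]);o=T[:3,3]
    return o+d*(z-o[2])/d[2]
def proj(cam,p):
    c=manip.get_calibration(cam);K=np.array(c["camera_matrix"]);T=np.array(c["pose"])
    q=K@(T[:3,:3].T@(np.array(p)-T[:3,3]));return q[:2]/q[2]
E
python3 - <<'E'
from h import *
for n in("top","scene"):
    im=manip.capture(n);cv2.imwrite(f"pics/{n}0.png",im)
    print(n,np.array(manip.get_calibration(n)["pose"])[:3,3])
    for l,z in(("flywheel",0),("sprocket",0),("dome_top",.095)):
        for d in manip.landmark_of(n,l):print(l,d["p"],np.round(d["uv"],1),ray(n,d["uv"],z).round(4))
o=manip.get_obs();print(o["time_s"],o["tool_pos"],o["ee_rot"],o["gripper_width"])
E
```

```text
top [ 0.56284844 -0.00805762  0.90307065]
flywheel 0.94 [378.8 200.4] [ 0.6395 -0.237   0.    ]
flywheel 0.93 [326.9 271.5] [ 0.4819 -0.1249  0.    ]
flywheel 0.87 [319.7 213.5] [ 0.6081 -0.1073  0.    ]
flywheel 0.66 [290.6 146.8] [ 0.754 -0.041  0.   ]
sprocket 0.61 [418.6 289.3] [ 0.4467 -0.3259  0.    ]
dome_top 0.6 [100.6 293.6] [0.4402 0.3246 0.095 ]
scene [ 0.93329569 -0.42226407  0.68401299]
flywheel 0.94 [213.5 325.1] [ 0.6472 -0.243   0.    ]
flywheel 0.73 [248.7 267.4] [ 0.6094 -0.1067  0.    ]
flywheel 0.59 [320.  286.2] [ 0.7479 -0.0447  0.    ]
sprocket 0.93 [109.3 288.1] [ 0.4349 -0.3248  0.    ]
dome_top 0.94 [315.1 109.3] [0.4467 0.3291 0.095 ]
0.4 [0.18835929 0.54323223 0.22734443] [-4.16846870e-05  1.66121421e-01  9.86105300e-01 -9.85406701e-05] 0.0940120535867633
```

View pics/top0.png

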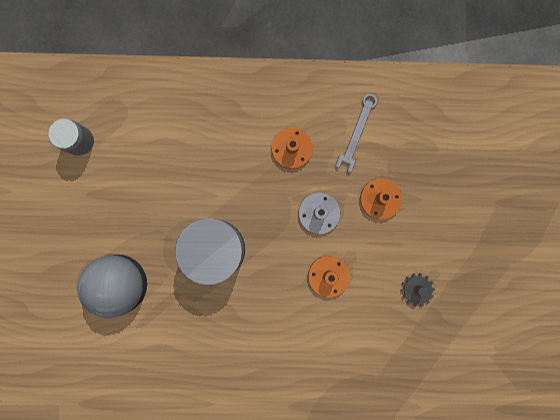

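View pics/scene0.png

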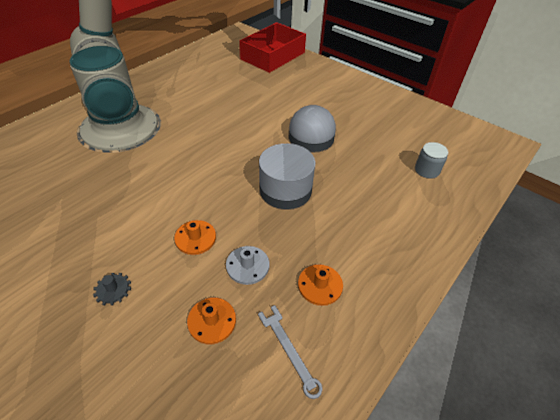

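In the top view, four discs have a boss:
- **Orange:** (292,148), (382,199) and (329,277).
- **Bright steel, plain rim:** (320,213).

The sprocket is the dark toothed disc at (418,290). The steel disc at (320,213), scene (248,264), fits the flywheel. The dome is at (112,285), scene (312,125), and the flat post at (210,252). I'll confirm with a crop and move over the dome for a closer look.

```bash
python3 -m crank '43 -36 5 0 0 0 0;43 -36 5 0 0 0 0;43 -36 5 0 0 0 0;43 -36 5 0 0 0 0;43 -36 5 0 0 0 0;40 -36 5 0 0 0 0;0 0 0 0 0 0 0;0 0 0 0 0 0 0;0 0 0 0 0 0 0'
python3 - <<'E'
from h import *
im=cv2.imread("pics/scene0.png")[200:350,60:360]
w0=manip.get_calibration("wrist");w=manip.capture("wrist");cv2.imwrite("pics/wr0.png",w)
print(np.array(w0["pose"]).round(3))
for d in manip.landmark_of("wrist","dome_top"):print(d["p"],d["uv"],ray("wrist",d["uv"],.095,w0).round(4))
out=np.hstack([cv2.resize(im,(400,200)),cv2.resize(w,(400,300))[:200]]) if 0 else np.vstack([cv2.resize(im,(560,280)),cv2.resize(w,(400,300))[:, :].copy() if 0 else cv2.copyMakeBorder(cv2.resize(w,(400,300)),0,0,0,160,0)])
cv2.imwrite("pics/c1.png",out)
E
```

```text
time_s: 1.3
tool_pos: [0.4155, 0.3507, 0.2542]
ee_rot: [-0.0, 0.166, 0.986, 0.0]
contact_force: [-0.1, 0.8, 0.8]
gripper_width: 0.0938
grasp_force: 0.0
[[ 0.327  0.913  0.243  0.344]
 [ 0.945 -0.316 -0.085  0.375]
 [-0.001  0.258 -0.966  0.412]
 [ 0.     0.     0.     1.   ]]
0.96 [268.1, 238.5] [0.4432 0.3292 0.095 ]
```

View pics/c1.png

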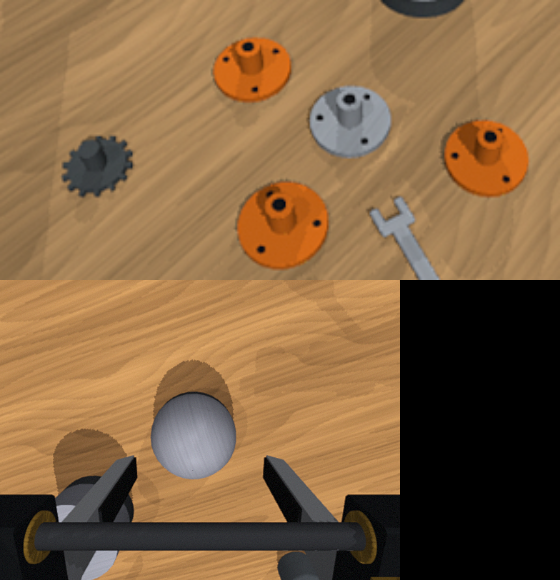

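The crop confirms it: the plain bright-steel disc (crop 350,120) is the flywheel and the only steel one. The sprocket is toothed and dark (crop 97,165). The wrist picture shows the dome as a round ball at crop (194,435), so I'll refine it from its silhouette and go on to the flywheel.

```bash
python3 - <<'E'
from h import *
from scipy.optimize import least_squares
def sil(cam,x,y,R=.065,n=60):
    o=np.array(manip.get_calibration(cam)["pose"])[:3,3];c=np.array([x,y,.03]);d=o-c;L=np.linalg.norm(d);d/=L
    a=np.cross(d,[1,0,0.]);a/=np.linalg.norm(a);b=np.cross(d,a);t=np.linspace(0,2*np.pi,n)[:,None]
    P=c+d*R*R/L+R*np.sqrt(1-R*R/L/L)*(np.cos(t)*a+np.sin(t)*b)
    return np.array([proj(cam,p) for p in P if p[2]>.032])
for cam,f in(("wrist","wr0"),("top","top0"),("scene","scene0")):
    im=cv2.GaussianBlur(cv2.imread(f"pics/{f}.png"),(3,3),0).astype(int)
    m=((im[...,2]-im[...,0]<18)&(im.sum(2)>210)).astype(np.uint8)   # grey, not dark
    p=proj(cam,[.443,.327,.07]).round().astype(int)
    _,lab=cv2.connectedComponents(m);c=(lab==lab[p[1],p[0]]).astype(np.uint8)
    c=cv2.morphologyEx(c,cv2.MORPH_OPEN,np.ones((5,5)))
    k=max(cv2.findContours(c,0,1)[0],key=cv2.contourArea)[:,0].astype(float)
    r=least_squares(lambda q:np.min(np.linalg.norm(sil(cam,*q)[:,None]-k[None],axis=2),axis=1),[.443,.327],diff_step=1e-3,loss="soft_l1")
    print(cam,r.x.round(4),r.fun.mean().round(2),c.sum(),k.min(0),k.max(0))
E
python3 -m crank '25 -50 0 0 0 0 0;25 -45 0 0 0 0 0;25 -45 0 0 0 0 0;25 -45 0 0 0 0 0;25 -45 0 0 0 0 0;25 -45 0 0 0 0 0;25 -45 0 0 0 0 0;15 -40 -20 0 0 0 0;0 -40 -20 0 0 0 0;0 -20 -20 0 0 0 0;0 0 0 0 0 0 0;0 0 0 0 0 0 0'
python3 - <<'E'
from h import *
w0=manip.get_calibration("wrist");w=manip.capture("wrist");cv2.imwrite("pics/wr1.png",w)
for d in manip.landmark_of("wrist","flywheel"):print(d["p"],d["uv"],ray("wrist",d["uv"],0,w0).round(4))
E
```

```text
time_s: 2.6
tool_pos: [0.5993, -0.0553, 0.1943]
ee_rot: [-0.0, 0.166, 0.986, 0.001]
contact_force: [-0.1, -0.5, 0.3]
gripper_width: 0.094
grasp_force: 0.0
0.8 [230.9, 214.3] [ 0.6018 -0.1084  0.    ]
0.74 [336.3, 318.2] [ 0.7487 -0.0421  0.    ]
0.67 [159.6, 89.5] [ 0.4692 -0.1276  0.    ]
0.64 [130.5, 284.3] [ 0.6388 -0.2365  0.    ]Traceback (most recent call last):
  File "<stdin>", line 15, in <module>
    return func(*args, **kwargs)
    result = trf(vector_fun.fun, vector_fun.jac, x0, f0, J0, lb, ub, ftol, xtol,
                 gtol, max_nfev, x_scale, loss_function, tr_solver,
                 tr_options.copy(), verbose, callback=callback_wrapped)
    return trf_no_bounds(
        fun, jac, x0, f0, J0, ftol, xtol, gtol, max_nfev, x_scale,
        loss_function, tr_solver, tr_options, verbose, callback=callback)
    cost_new = loss_function(f_new, cost_only=True)
    loss(z, rho, cost_only=cost_only)
    ~~~~^^^^^^^^^^^^^^^^^^^^^^^^^^^^^
    rho[0] = 2 * (t**0.5 - 1)
    ~~~^^^
ValueError: could not broadcast input array from shape (42,) into shape (40,)
```

View pics/wr1.png

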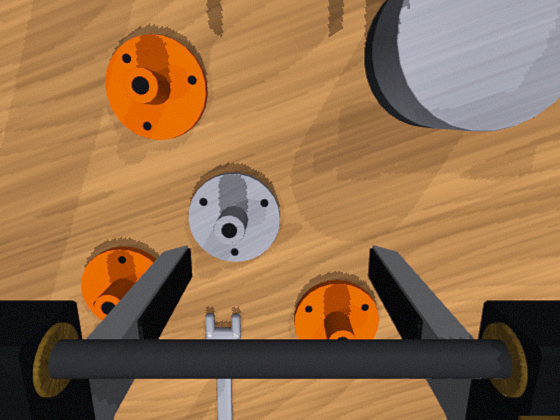

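The wrist picture shows the flywheel disc around (235,217) and its boss bore at (229,230), with the three orange discs around it. I'll compute the boss position and fix the dome fit.

```bash
cat > dome.py <<'E'
from h import *
from scipy.optimize import least_squares
def sil(cam,x,y,R=.065,n=80):
    o=np.array(manip.get_calibration(cam)["pose"])[:3,3];c=np.array([x,y,.03]);d=o-c;L=np.linalg.norm(d);d/=L
    a=np.cross(d,[1,0,0.]);a/=np.linalg.norm(a);b=np.cross(d,a);t=np.linspace(0,2*np.pi,n)[:,None]
    P=c+d*R*R/L+R*np.sqrt(1-R*R/L/L)*(np.cos(t)*a+np.sin(t)*b)
    return np.array([proj(cam,p) for p in P]),P[:,2]>.034
for cam in("top","scene"):
    im=cv2.imread(f"pics/{cam}0.png").astype(int)
    m=((im[...,2]-im[...,0]<18)&(im.sum(2)>210)).astype(np.uint8)
    p=proj(cam,[.443,.327,.07]).round().astype(int)
    _,lab=cv2.connectedComponents(m);c=(lab==lab[p[1],p[0]]).astype(np.uint8)
    c=cv2.morphologyEx(c,cv2.MORPH_OPEN,np.ones((5,5)))
    k=max(cv2.findContours(c,0,1)[0],key=cv2.contourArea)[:,0].astype(float)
    msk=sil(cam,.443,.327)[1]
    r=least_squares(lambda q:np.min(np.linalg.norm(sil(cam,*q)[0][msk][:,None]-k[None],axis=2),axis=1),[.443,.327],diff_step=1e-2,loss="soft_l1")
    print(cam,r.x.round(4),r.fun.mean().round(2),msk.sum(),k.min(0),k.max(0))
E
python3 dome.py; python3 - <<'E'
from h import *
print("boss top",ray("wrist",[229,230.5],.046),"disc",ray("wrist",[234.5,217],.01))
print(manip.get_obs()["tool_pos"])
E
```

```text
top [0.4463 0.3283] 0.64 40 [ 77. 255.] [141. 317.]
boss top [ 0.6069599  -0.10521825  0.046     ] disc [ 0.60500798 -0.10387047  0.01      ]
[ 0.60006023 -0.05490283  0.19557368]Traceback (most recent call last):
  File "dome.py", line 16, in <module>
    r=least_squares(lambda q:np.min(np.linalg.norm(sil(cam,*q)[0][msk][:,None]-k[None],axis=2),axis=1),[.443,.327],diff_step=1e-2,loss="soft_l1")
    return func(*args, **kwargs)
    result = trf(vector_fun.fun, vector_fun.jac, x0, f0, J0, lb, ub, ftol, xtol,
                 gtol, max_nfev, x_scale, loss_function, tr_solver,
                 tr_options.copy(), verbose, callback=callback_wrapped)
    return trf_no_bounds(
        fun, jac, x0, f0, J0, ftol, xtol, gtol, max_nfev, x_scale,
        loss_function, tr_solver, tr_options, verbose, callback=callback)
    f_new = fun(x_new)
    self._update_fun()
    ~~~~~~~~~~~~~~~~^^
    self.f = self.fun_wrapped(xp_copy(self.x))
             ~~~~~~~~~~~~~~~~^^^^^^^^^^^^^^^^^
    return np.atleast_1d(self.fun(x))
                         ~~~~~~~~^^^
    return self.f(x, *self.args, **self.kwargs)
           ~~~~~~^^^^^^^^^^^^^^^^^^^^^^^^^^^^^^
  File "dome.py", line 16, in <lambda>
    r=least_squares(lambda q:np.min(np.linalg.norm(sil(cam,*q)[0][msk][:,None]-k[None],axis=2),axis=1),[.443,.327],diff_step=1e-2,loss="soft_l1")
                                                   ~~~^^^^^^^^
  File "dome.py", line 7, in sil
    return np.array([proj(cam,p) for p in P]),P[:,2]>.034
                     ~~~~^^^^^^^
  File "h.py", line 8, in proj
    c=manip.get_calibration(cam);K=np.array(c["camera_matrix"]);T=np.array(c["pose"])
ValueError: time passes only in moves, steps and waits
```

```bash
python3 -m crank '3 -26 -20 0 0 0 0;4 -25 -20 0 0 0 0;0 0 -20 0 0 0 0;0 0 -20 0 0 0 0;0 0 -10 0 0 0 0;0 0 0 0 0 0 0;0 0 0 0 0 0 0;0 0 0 0 0 0 0'
```

```text
time_s: 3.5
tool_pos: [0.6074, -0.1075, 0.1058]
ee_rot: [0.001, 0.166, 0.986, -0.0]
contact_force: [0.0, 0.0, 0.1]
gripper_width: 0.0942
grasp_force: 0.0
```

```bash
python3 -m crank '0 0 -25 0 0 0 0;0 0 -20 0 0 0 0;0 0 -15 0 0 0 0;0 0 -9 0 0 0 0;0 0 0 0 0 0 0;0 0 0 0 0 0 0;0 0 0 0 0 0 0.4;0 0 0 0 0 0 0.6;0 0 0 0 0 0 0.75;0 0 0 0 0 0 1;0 0 0 0 0 0 1;0 0 0 0 0 0 1'
```

```text
time_s: 4.7
tool_pos: [0.6064, -0.1078, 0.0354]
ee_rot: [0.0, 0.166, 0.986, 0.0]
contact_force: [0.0, 0.1, -0.8]
gripper_width: 0.0492
grasp_force: 0.0
```

```bash
python3 -m crank '0 0 0 0 0 0 1;0 0 0 0 0 0 1;0 0 0 0 0 0 1;0 0 0 0 0 0 1;0 0 0 0 0 0 1;0 0 0 0 0 0 1'
```

```text
time_s: 5.3
tool_pos: [0.6065, -0.1072, 0.0353]
ee_rot: [0.0, 0.166, 0.986, 0.0]
contact_force: [0.9, 2.6, -1.1]
gripper_width: 0.0274
grasp_force: 30.0
```

```bash
python3 -m crank '0 0 10 0 0 0 1;0 0 20 0 0 0 1;0 0 30 0 0 0 1;0 0 40 0 0 0 1;0 0 40 0 0 0 1;0 0 30 0 0 0 1;0 0 0 0 0 0 1;0 0 0 0 0 0 1;0 0 0 0 0 0 1'
python3 - <<'E'
from h import *
o=manip.get_obs();print(o["tool_pos"],o["wrist_torque"]);z=o["tool_pos"][2]-.0353
for n in("wrist","scene","top"):
    im=manip.capture(n);cv2.imwrite(f"pics/{n}2.png",im)
    for d in manip.landmark_of(n,"flywheel"):
        print(n,d["p"],np.round(d["uv"],1),ray(n,d["uv"],z).round(4))
E
```

```text
time_s: 6.2
tool_pos: [0.6042, -0.1077, 0.2023]
ee_rot: [-0.003, 0.166, 0.986, 0.0]
contact_force: [-0.7, -0.1, -8.1]
gripper_width: 0.0274
grasp_force: 30.0
[ 0.60423442 -0.10768692  0.20228645] [ 0.0023915   0.00114036 -0.02377384]
wrist 0.78 [379.2 294. ] [ 0.6471 -0.061   0.167 ]
wrist 0.75 [279.3 249.1] [ 0.6016 -0.1072  0.167 ]
wrist 0.73 [176.6 261.6] [ 0.5895 -0.1651  0.167 ]
wrist 0.63 [209.9  67.1] [ 0.4991 -0.1083  0.167 ]
scene 0.97 [240.6 212.6] [ 0.599  -0.1091  0.167 ]
scene 0.88 [215.  323.2] [ 0.7166 -0.2834  0.167 ]
scene 0.8 [320.  285.1] [ 0.792  -0.1354  0.167 ]
scene 0.64 [192.4 235.7] [ 0.5744 -0.1999  0.167 ]
top 0.8 [331.9 270.1] [ 0.4995 -0.1122  0.167 ]
top 0.62 [293.6 146.4] [ 0.7195 -0.0403  0.167 ]
```

View pics/scene2.png

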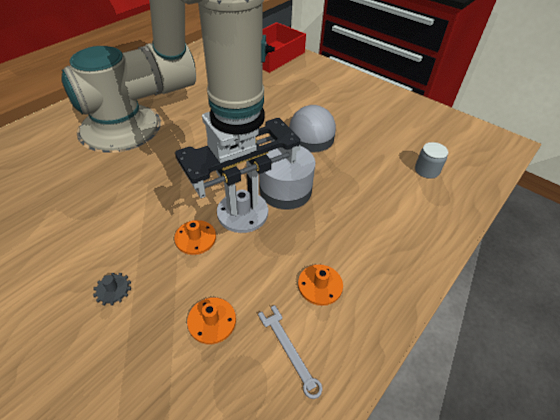

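The flywheel hangs level in the jaws at (241,213), well clear of everything. I'll carry it over to the dome.

```bash
python3 -m crank '-6 18 0 0 0 0 1;-13 36 0 0 0 0 1;-14 40 0 0 0 0 1;-14 40 0 0 0 0 1;-14 40 0 0 0 0 1;-14 40 0 0 0 0 1;-14 40 0 0 0 0 1;-14 40 0 0 0 0 1;-14 40 0 0 0 0 1;-14 40 0 0 0 0 1;-13 36 0 0 0 0 1;-8 22 0 0 0 0 1'
python3 -m crank '0 0 0 0 0 0 1;0 0 0 0 0 0 1;0 0 0 0 0 0 1;0 0 0 0 0 0 1;0 0 0 0 0 0 1'
```

```text
time_s: 7.7
tool_pos: [0.452, 0.3274, 0.2055]
ee_rot: [-0.001, 0.165, 0.986, 0.001]
contact_force: [0.2, -0.3, -7.2]
gripper_width: 0.0277
grasp_force: 30.0
time_s: 8.2
tool_pos: [0.4547, 0.3234, 0.2053]
ee_rot: [0.0, 0.167, 0.986, -0.0]
contact_force: [-0.0, 0.5, -6.9]
gripper_width: 0.0277
grasp_force: 30.0
```

```bash
python3 -m crank '-4 3 -10 0 0 0 1;-3 2 -15 0 0 0 1;0 0 -15 0 0 0 1;0 0 -15 0 0 0 1;0 0 0 0 0 0 1;0 0 0 0 0 0 1;0 0 0 0 0 0 1'
python3 - <<'E'
from h import *
o=manip.get_obs();print(o["tool_pos"],o["ee_rot"]);z=o["tool_pos"][2]-.0353
for n in("wrist","scene","top"):
    im=manip.capture(n);cv2.imwrite(f"pics/{n}3.png",im)
    for l,h in(("flywheel",z),("dome_top",.095)):
      for d in manip.landmark_of(n,l):
        p=ray(n,d["uv"],h)
        if np.hypot(p[0]-.445,p[1]-.328)<.05:print(n,l,d["p"],np.round(d["uv"],1),p.round(4))
s=cv2.resize(cv2.imread("pics/scene3.png")[60:165,240:400],(640,420),interpolation=2);cv2.imwrite("pics/s3c.png",s)
E
```

```text
time_s: 8.9
tool_pos: [0.448, 0.3295, 0.151]
ee_rot: [0.001, 0.166, 0.986, 0.001]
contact_force: [0.7, -0.3, -6.5]
gripper_width: 0.0277
grasp_force: 30.0
[0.44798532 0.32949674 0.15103824] [6.28524091e-04 1.66221517e-01 9.86088056e-01 5.98208834e-04]
wrist flywheel 0.69 [281.  249.1] [0.4454 0.3308 0.1157]
scene flywheel 0.78 [312.5 102. ] [0.4388 0.3249 0.1157]
scene dome_top 0.68 [314.7 106.7] [0.4386 0.3381 0.095 ]
top flywheel 0.9 [ 92.1 289.6] [0.4506 0.3322 0.1157]
```

View pics/s3c.png

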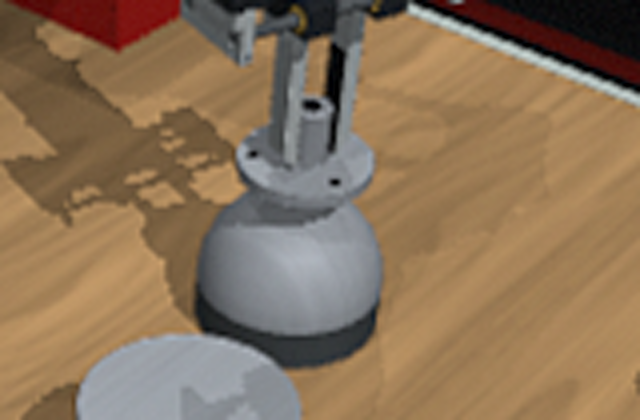

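The wheel (crop 305,163) sits over the dome (crop 290,265). I'll check how much of that column difference is just perspective.

```bash
python3 - <<'E'
from h import *
crop=lambda p:((proj("scene",p)-[240,60])*4).round(1)
for x,y in((.4446,.3285),(.4463,.3283),(.4446,.3335),(.4496,.3285)):
    t=np.linspace(0,2*np.pi,90);C=lambda r,z:np.array([crop([x+r*np.cos(a),y+r*np.sin(a),z]) for a in t])
    b=C(.065,.03);d=C(.045,.126)
    print(x,y,"dome base cols",b[:,0].min(),b[:,0].max(),"lowest row z0",C(.065,0.)[:,1].max(),"disc top cols",d[:,0].min(),d[:,0].max(),"rows",d[:,1].min(),d[:,1].max())
E
```

```text
0.4446 0.3285 dome base cols 194.9 382.2 lowest row z0 370.9 disc top cols 232.6 371.4 rows 117.8 194.9
0.4463 0.3283 dome base cols 196.6 384.0 lowest row z0 372.1 disc top cols 234.4 373.4 rows 118.9 196.1
0.4446 0.3335 dome base cols 199.5 386.3 lowest row z0 367.4 disc top cols 237.3 375.8 rows 114.9 191.6
0.4496 0.3285 dome base cols 200.5 388.1 lowest row z0 374.1 disc top cols 238.6 377.8 rows 120.6 198.0
```

```bash
python3 - <<'E'
from h import *
def ov(f,cam,c0,r0,w,h,s,items):
    im=cv2.resize(cv2.imread(f)[r0:r0+h,c0:c0+w],(w*s,h*s),interpolation=cv2.INTER_CUBIC)
    t=np.linspace(0,2*np.pi,120)
    for x,y,z,r,col in items:
        P=np.array([proj(cam,[x+r*np.cos(a),y+r*np.sin(a),z]) for a in t])
        P=(P-[c0,r0]+.5)*s
        cv2.polylines(im,[P.round().astype(int)],1,col,1)
    return im
D=(.4446,.3285);o=manip.get_obs();q=o["tool_pos"]
dm=[(*D,.03+.065*np.sin(a),.065*np.cos(a),(0,255,0)) for a in(0,.3,.6,.9)]+[(*D,0,.065,(0,0,255))]
a=ov("pics/scene3.png","scene",280,70,66,84,6,dm[:1]+dm[-1:]+[(q[0]-.003,q[1],q[2]-.0353+.01,.045,(255,0,255)),(q[0]-.003,q[1],q[2]-.0353+.046,.014,(255,0,255))])
b=ov("pics/top0.png","top",70,245,80,84,6,dm[:1]+dm[-1:]+dm[1:4])[:, :400]
cv2.imwrite("pics/ov.png",np.hstack([a,b]))
E
```

```text
(no output)
```

View pics/ov.png

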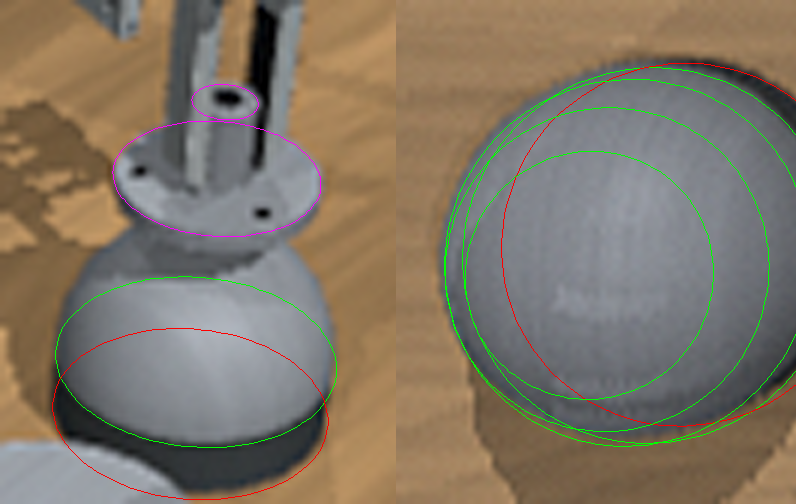

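In the scene picture the model outlines fit the wheel, and the dome is off by about 1 px; in the top picture the dome is off by about 1 px the other way. So the wheel is within about 3 mm of the crown. I'll lower it until it touches.

```bash
python3 -m crank '0 0 -5 0 0 0 1;0 0 -5 0 0 0 1;0 0 -4 0 0 0 1;0 0 -3 0 0 0 1;0 0 0 0 0 0 1;0 0 0 0 0 0 1'
python3 -m crank '0 0 -1 0 0 0 1;0 0 0 0 0 0 1'
python3 -m crank '0 0 -1 0 0 0 1;0 0 0 0 0 0 1'
```

```text
time_s: 9.95
tool_pos: [0.4474, 0.3292, 0.1332]
ee_rot: [-0.0, 0.166, 0.986, -0.0]
contact_force: [0.1, -0.3, -6.6]
gripper_width: 0.0275
grasp_force: 30.0
time_s: 10.15
tool_pos: [0.4475, 0.3292, 0.1324]
ee_rot: [0.0, 0.166, 0.986, 0.0]
contact_force: [0.2, 0.0, -8.0]
gripper_width: 0.0272
grasp_force: 30.0
time_s: 10.35
tool_pos: [0.4474, 0.3291, 0.1313]
ee_rot: [0.0, 0.166, 0.986, 0.0]
contact_force: [0.6, -0.3, -7.7]
gripper_width: 0.0274
grasp_force: 30.0
```

```bash
python3 -m crank '0 0 -1 0 0 0 1;0 0 0 0 0 0 1'
python3 -c "
from workcell import manip;o=manip.get_obs();print(o['wrist_torque'])"
python3 -m crank '0 0 -0.5 0 0 0 1;0 0 0 0 0 0 1'
```

```text
time_s: 10.55
tool_pos: [0.4474, 0.3292, 0.1303]
ee_rot: [0.0, 0.166, 0.986, 0.0]
contact_force: [-0.6, -0.7, -6.5]
gripper_width: 0.0274
grasp_force: 30.0
[-0.02729327  0.02138205 -0.03946166]
time_s: 10.75
tool_pos: [0.4475, 0.3292, 0.1302]
ee_rot: [0.0, 0.166, 0.986, 0.0]
contact_force: [-0.1, -0.3, -4.7]
gripper_width: 0.0275
grasp_force: 30.0
```

```bash
python3 -m crank '0 0 -0.5 0 0 0 1;0 0 0 0 0 0 1;0 0 0 0 0 0 1'
python3 - <<'E'
from workcell import manip
for i in range(4):
    manip.capture("wrist");o=manip.get_obs();print(o['contact_force'],o['wrist_torque'])
E
```

```text
time_s: 11.05
tool_pos: [0.4475, 0.3292, 0.13]
ee_rot: [0.0, 0.166, 0.986, 0.0]
contact_force: [-1.9, -1.6, 2.3]
gripper_width: 0.028
grasp_force: 30.0
[-1.62292698 -1.96753674  2.16855701] [-0.27874139  0.36304636 -0.03733117]
[-2.56981606 -1.50216521  2.67950189] [-0.36829997  0.40784599 -0.00047036]
[-3.07302091 -1.0842661   3.42856181] [-0.3207467   0.49590556  0.01558629]
[-1.86322639 -1.78527512  4.71221132] [-0.30305061  0.44519822 -0.01288551]
```

```bash
python3 -m crank '0 0 0.5 0 0 0 1;0 0 0 0 0 0 1;0 0 0 0 0 0 1'; python3 -m crank '0 0 0 0 0 0 0.64;0 0 0 0 0 0 0.62;0 0 0 0 0 0 0.62;0 0 0 0 0 0 0.62;0 0 0 0 0 0 0.62'
python3 - <<'E'
from h import *
print(manip.get_obs()["contact_force"])
s=manip.capture("scene");w=manip.capture("wrist")
s=cv2.resize(s[60:165,270:360],(360,420),interpolation=2);cv2.imwrite("pics/r1.png",np.hstack([s,cv2.resize(w[100:400,130:430],(420,420))]))
E
```

```text
time_s: 11.55
tool_pos: [0.4475, 0.3292, 0.13]
ee_rot: [0.0, 0.166, 0.986, 0.0]
contact_force: [-1.7, -1.7, 3.4]
gripper_width: 0.0274
grasp_force: 30.0
time_s: 12.05
tool_pos: [0.4475, 0.3293, 0.1297]
ee_rot: [0.0, 0.166, 0.986, 0.0]
contact_force: [-1.2, 0.1, 0.0]
gripper_width: 0.0359
grasp_force: 0.0
[-1.23217656  0.1177113   0.03738639]
```

View pics/r1.png

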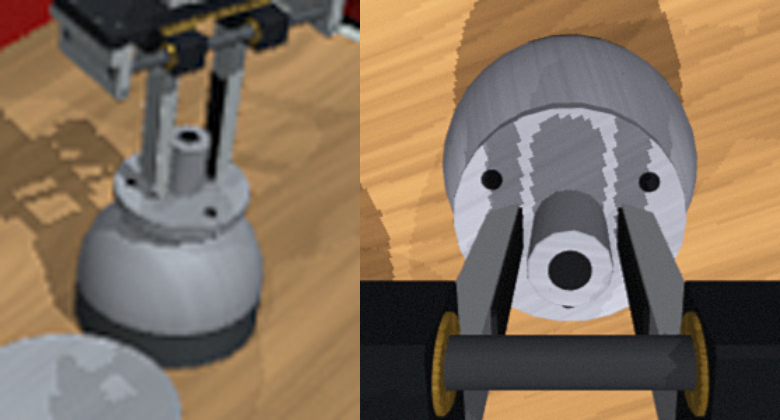

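The wheel rests level on the dome with the boss free between the pads (wrist crop: boss 570,270; dome centred on column 570). I'll let it settle and compare landmarks before opening fully.

```bash
cat > tilt.py <<'E'
from h import *
f=lambda n:cv2.cvtColor(manip.capture(n),cv2.COLOR_BGR2GRAY).astype(np.float32)
a=f("scene");print(manip.get_obs()["contact_force"].round(2) if hasattr(manip.get_obs()["contact_force"],"round") else manip.get_obs()["contact_force"])
p=proj("scene",[.445,.329,.12]).astype(int);sl=np.s_[p[1]-25:p[1]+20,p[0]-25:p[0]+25]
for i in range(6):
    b=f("scene");print(np.abs(b-a)[sl].mean().round(2),end=" ")
for n in("wrist","scene","top"):
    manip.capture(n)
    for d in manip.landmark_of(n,"flywheel"):
        q=ray(n,d["uv"],.095)
        if np.hypot(q[0]-.445,q[1]-.329)<.04:print(n,d["p"],np.round(d["uv"],1),q.round(4))
E
python3 -m crank '0 0 0 0 0 0 0.62;0 0 0 0 0 0 0.62;0 0 0 0 0 0 0.62;0 0 0 0 0 0 0.62;0 0 0 0 0 0 0.62;0 0 0 0 0 0 0.62;0 0 0 0 0 0 0.62;0 0 0 0 0 0 0.62'; python3 tilt.py
```

```text
time_s: 12.95
tool_pos: [0.4474, 0.3292, 0.1298]
ee_rot: [0.0, 0.166, 0.986, 0.0]
contact_force: [-0.9, -0.8, 0.9]
gripper_width: 0.0361
grasp_force: 0.0
[-0.44  0.69  0.08]
0.84 0.83 0.85 0.85 0.85 0.83 scene 0.66 [313.  109.6] [0.4434 0.3242 0.095 ]
top 0.57 [ 96.2 289.6] [0.4477 0.3333 0.095 ]
```

Still and free, with no contact force. Open the gripper fully and rise.

```bash
python3 -m crank '0 0 0 0 0 0 0.4;0 0 0 0 0 0 0.2;0 0 0 0 0 0 0;0 0 0 0 0 0 0;0 0 0 0 0 0 0;0 0 0 0 0 0 0;0 0 0 0 0 0 0;0 0 0 0 0 0 0;0 0 0 0 0 0 0'
python3 -m crank '0 0 5 0 0 0 0;0 0 15 0 0 0 0;0 0 30 0 0 0 0;0 0 40 0 0 0 0;0 0 30 0 0 0 0;0 0 0 0 0 0 0;0 0 0 0 0 0 0'; python3 tilt.py
python3 - <<'E'
from h import *
s=manip.capture("scene");w=manip.capture("wrist")
s=cv2.resize(s[60:165,270:360],(360,420),interpolation=2);cv2.imwrite("pics/r2.png",np.hstack([s,cv2.resize(w[100:400,130:430],(420,420))]))
E
```

```text
time_s: 14.5
tool_pos: [0.4474, 0.3292, 0.1298]
ee_rot: [0.0, 0.166, 0.986, 0.0]
contact_force: [-0.2, 0.7, -0.2]
gripper_width: 0.094
grasp_force: 0.0
time_s: 15.2
tool_pos: [0.4474, 0.3292, 0.2503]
ee_rot: [0.001, 0.166, 0.986, 0.0]
contact_force: [0.1, -0.2, 0.2]
gripper_width: 0.0941
grasp_force: 0.0
[-0.06 -0.58 -0.26]
0.81 0.85 0.84 0.84 0.85 0.85 wrist 0.72 [279.7 201.7] [0.4445 0.3294 0.095 ]
scene 0.96 [314.4 108.4] [0.4428 0.3312 0.095 ]
top 0.73 [ 98.8 287.4] [0.452  0.3285 0.095 ]
```

View pics/r2.png

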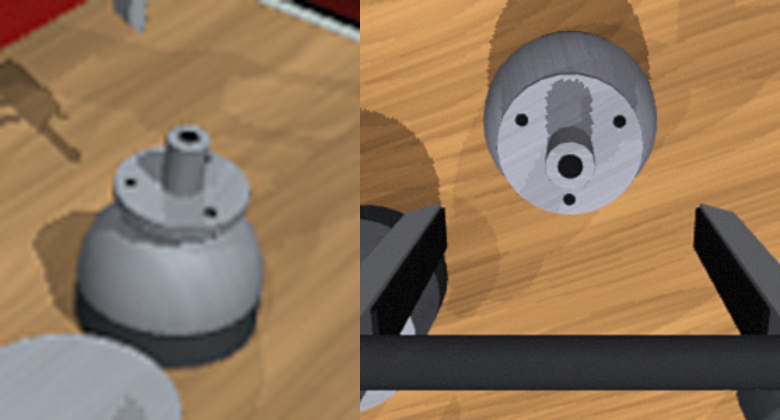

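The wheel sits on the crown with the jaws clear. One tilt check from the bore, at wrist pixel (279.5,218), then hand in.

```bash
python3 - <<'E'
from h import *
t=ray("wrist",[279.5,218],.141);b=ray("wrist",[(568-360)*.714+130,144*.714+100],.105)
print("boss top",t,"disc",b)
print("scene boss",ray("scene",[270+187/4,60+136/4],.141))
E
```

```text
boss top [0.44679155 0.32878072 0.141     ] disc [0.4433767 0.3290197 0.105    ]
scene boss [0.44688037 0.32846337 0.141     ]
```

```bash
python3 -c "
from workcell import manip;print(manip.job_done())"
```

```text
the job is handed in; nothing more can be done
None
```

The flywheel is balanced boss-up on the crown of the dome, still and tilted by about 0.1 rad by my measurement. The gripper is clear, the sprocket was not approached, and the job is handed in; no verdict was returned.

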